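# Park the cup tray in its corner

### The arm

A 6-joint arm with a two-finger parallel gripper is mounted at the origin on the work surface. World frame = base frame: x ahead of the robot, y to its left, z up, the work surface at z = 0. Lengths are in m, angles in degrees, forces in N, time in s.
With the tool pointing down it reaches from about 0.375 to 0.9 m from the base axis. Payload 3.1 kg.
Tool frame: the origin (TCP) lies at the very end of the fingers, on their centre line; the grasp point (between the pads) lies bot.grip_point_offset behind it (bot.grip_point_offset is the distance from the TCP to the grasp point, in m); z points along the fingers, y is the line along which they close (so a half turn about z gives the same grasp; the last joint's range is limited). The gripper opens to 87 mm and grips with 3 to 60 N. Pads are 19 mm wide; open, the fingers measure 117 mm over their backs; the gripper's body (75 mm by 190 mm) begins 51 mm behind the grasp point.
Start: joints at [61.163, 30.224, 82.088, -0, 67.689, -10.227], TCP at [0.199, 0.592, 0.223] pointing down, gripper open.
Joint ranges: [-176.69, 176.69], [-43.24, 126.21], [12.49, 139.97], [-82, 262], [0, 151.66], [-163.58, 163.58]. Speed limits (degrees/s): [159.86, 159.86, 180, 180, 180, 180].

### API

Orientations are given as a 3x3 rotation matrix whose columns are the frame's x, y, z axes.
In Python, from rig import bot, viewer, ticket gives the robot as it stands.
- The arm moves only by the tool servo_tool, never from a script. Its argument "targets" is a list of rows, each an object with "offset": the shift along the tool's x, y, z in m, a list of three; "dr": the turn, a rotation vector about the tool's x, y, z in degrees, a list of three. In form: [{"offset": [x, y, z], "dr": [ax, ay, az]}, ...]. A call has 1 to 20 rows; each row is the pose to reach, as a shift and turn from the pose commanded when the call began, along the tool's axes at that moment; what a row does not reach only later rows make up. A row lasts 1/12 s, in which the tool goes at most 41.7 mm and 7.16 degrees, less where a joint would pass 70% of its speed; a pose out of reach is approached as far as the arm can. A call with a gripper value outside its range is refused whole. "gripper" is the gripper command: -1 is fully open, 1 is shut, values between are in proportion, set as the call begins (left out, the last holds). The fingers move at their own pace and stop on an object; the grip force is fixed at half the most. Time passes only in rows, so rows that repeat a pose let the fingers close. It gives the time, the measured TCP pose, the force, the opening and the grip force at its end, in the units of the state.
- bot.read_state(): the state, without advancing time (a new reading comes with each control period).
- viewer.capture(name): name is "scene" or "top" or "wrist"; returns a dict with "color" (420x560x3 uint8, red, green, blue), "camera_matrix" (3x3 intrinsics, pixels), "R" (3x3) and "t" (3): a world point X has camera coordinates R X + t. Camera axes: x right, y down, z forward; pixel columns grow to the right and rows downward; lengths in m; the calibration is good to about 2 mm. The wrist camera is an equidistant fisheye: a pixel r from the principal point sees the ray r / f radians off the axis. A picture is of the moment at which its call begins. There is no depth.
- ticket.hand_in(): hands the job in; it is judged then, once.
The state is a dict: "time_s": time; "joint_positions": joint angles; "qvel": joint speeds; "tau": joint torques, N m; "position": TCP position; "tcp_rot": TCP orientation; "force": force on the tool from outside, world axes, zero at the start; "moment": the same for the moment, N m; "opening": opening from 0.0 (shut) to 1.0 (fully open); "grasp_force": force on a finger pad.
Only numpy, scipy, OpenCV 4.12 (cv2) and the standard library are available. Lean on these libraries where they do the work, as an engineer would, in place of code of your own. Each camera call takes 0.05 s, during which the arm holds its last target. There are 200 camera calls.

### The job

Push the small mint tray along the table with your fingertips into the corner formed by the dark wooden rail and the dark wooden end block: one long side flush along the rail and one short end against the block. Do not lift the tray; the two upturned cups must stay standing on it, and everything else on the table stays where it is. Finish with the hand clear.

Things in the scene. Friction and masses are not known exactly. Their poses are not given: they have to be found in the camera images.
- tray: Small mint-green open rectangular tray, 160 (its x) by 220 (its y) mm outside, 20 mm high with upright 4 mm walls and a 4 mm floor, about 0.25 to 0.5 kg, loose on the table. Origin: centre of its underside. z up. The large mint tray at the table's side is another one.
- rail: Dark wooden rail fixed to the table, beyond the tray as seen from the robot: 24 mm thick (its x), 560 mm long (its y), 30 mm high. Origin: centre of its underside. Its x axis points away from the robot, so the face to park against is at x = -12 mm in its frame. Stands yawed by up to about 9 degrees.
- end_block: Dark wooden block fixed to the table square to the rail, near the rail's left or right end: 140 mm long (its x, parallel to the rail's x), 30 mm thick (its y), 30 mm high. Origin: centre of its underside. Its face towards the rail's middle is the end stop.
- caddy: Open steel cutlery caddy fixed to the table near the other end of the rail: 100 (its x) by 60 (its y) by 60 mm high, with two pieces of cutlery sticking up to about 95 mm. Origin: centre of its underside. It is not the stop.
- cup_a: Lime-green upturned paper cup standing loose on the tray: rim 71 mm across below, 50 mm across at the top, 72 mm high. Origin: centre of its underside. z up. Stands about 45 mm from the tray's centre along the tray's +y.
- cup_b: Pale-green upturned paper cup of the same size, standing loose on the tray about 45 mm from its centre along the tray's -y. Origin: centre of its underside.
- cup_stack: Bystander: nested stack of upturned paper cups, 71 mm across, 132 mm high, just behind the rail. Origin: centre of its underside.
- lone_cup: Bystander: one pale upturned paper cup standing on the bare table at the left, 71 mm across, 72 mm high. Origin: centre of its underside.
- mug: Bystander: white mug at the right, 76 mm across, 85 mm high, handle on its +y side. Origin: centre of its underside.
- sugar_jar: Bystander: glass jar with white cap at the left, 70 mm across, 100 mm high. Origin: centre of its underside.
- spoon: Bystander: steel spoon with a wooden handle, lying at the right, about 20 mm high at most.
Not all that is in view belongs to the job. There is more than one size of the end_block; the one meant has the size given above. What is shaped like the cup_a but red is not meant.

How it is judged:
By the outcome, as a careful person would: the job done as asked, in the order asked, and still so for the second after the job is handed in, with the robot touching nothing.
It also fails if it takes over 51 s, if anything falls off the work surface, if the arm or the gripper's body presses on something with over 40 N, if the wrist force passes 120 N, or if a joint passes its speed limit or range.

## Working session

There is one attempt and no reset: what is moved stays moved. The work goes in short steps, Python scripts to look and compute and a tool call to move; the robot and the scene stay as the last step left them, time stands still between calls to the robot, and variables do not carry over. Pictures are saved under pics/ and viewed, at most 10 in all, crops included, and the job is handed in when it is done.

Besides the shell and the picture viewer there is one more tool, called after "Call:" as name(argument=value, ...) on one line, values as JSON. servo_tool: Moves the arm, as the interface text tells. Its arguments: {"type":"object","properties":{"targets":{"type":"array"},"gripper":{"type":"number"}},"required":["targets"]}

```bash
mkdir -p pics; python3 - <<'E'
from rig import bot,viewer
import cv2,numpy as np
for n in("scene","top"):
    c=viewer.capture(n);np.savez(f"pics/{n}0.npz",**c);cv2.imwrite(f"pics/{n}0.png",c["color"][:,:,::-1]);print(n,c["camera_matrix"],c["R"],c["t"])
s=bot.read_state();print(s["time_s"],s["position"],s["tcp_rot"],bot.grip_point_offset)
E
```

```text
scene [[382.12531748   0.         280.13681755]
 [  0.         382.12531748 214.46431549]
 [  0.           0.           1.        ]] [[-0.59817774  0.80133693  0.00652015]
 [ 0.51768319  0.39262255 -0.76016554]
 [-0.61170868 -0.45133874 -0.64969673]] [ 0.40068545 -0.25913814  1.50065568]
top [[396.04200472   0.         276.7851997 ]
 [  0.         396.04200472 207.52395577]
 [  0.           0.           1.        ]] [[ 0.02477339 -0.99964494  0.00981236]
 [-0.99615805 -0.02550931 -0.08377592]
 [ 0.08399648 -0.00769925 -0.99643631]] [-0.09955712  0.55561383  1.24336616]
0.1 [0.19909723 0.59173793 0.22165369] [[-9.47712527e-01  3.19123927e-01 -9.41245844e-04]
 [ 3.19125141e-01  9.47710973e-01 -1.74839454e-03]
 [ 3.34074481e-04 -1.95735062e-03 -9.99998029e-01]] 0.0187
```

View pics/scene0.png

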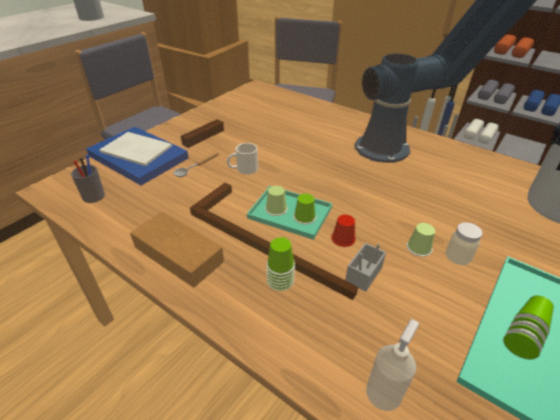

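View pics/top0.png

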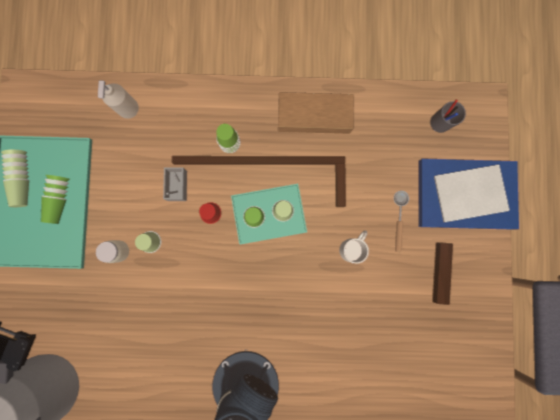

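The top view shows the rail along row 160 (columns 172-345). There are two dark blocks: (340,183), standing square at the rail's right end, and (443,273), which stands alone. The first fits the description. The small mint tray is at (269,214) with a lime cup at (254,216) and a pale cup at (284,210). The red cup at (209,212) is a decoy, the caddy is at (175,185) and the mug at (355,250).

```bash
cat > h.py <<'E'
import cv2,numpy as np
from rig import bot,viewer
def grab(n,name=None):
    c=viewer.capture(n)
    if name: cv2.imwrite(f"pics/{name}.png",c["color"][:,:,::-1])
    return c
def ray(c,uv,z):
    uv=np.atleast_2d(uv).astype(float);K=c["camera_matrix"];R=c["R"];o=-R.T@c["t"]
    d=np.c_[(uv-[K[0,2],K[1,2]])/K[0,0],np.ones(len(uv))]@R
    return o+d*((z-o[2])/d[:,2])[:,None]
def blob(c,lo,hi,box):
    h=cv2.cvtColor(c["color"],cv2.COLOR_RGB2HSV);m=cv2.inRange(h,lo,hi);k=np.zeros_like(m);x0,y0,x1,y1=box;k[y0:y1,x0:x1]=255
    m&=k;cs,_=cv2.findContours(m,0,cv2.CHAIN_APPROX_NONE);return max(cs,key=cv2.contourArea)[:,0] if cs else None
def rect(P):
    (cx,cy),(w,h),a=cv2.minAreaRect((P[:,:2]*1000).astype(np.float32));return np.round([cx,cy,w,h,a],1)
MINT=((72,70,80),(92,255,255))
def tray(c,box=(180,140,360,270)):
    b=blob(c,*MINT,box);P=ray(c,b,.02);r=rect(P);bx=cv2.boxPoints(((r[0],r[1]),(r[2],r[3]),r[4]));return r,bx.round(1)
E
python3 - <<'E'
from h import *
c=dict(np.load("pics/top0.npz"))
print("tray",*tray(c))
D=((0,40,0),(20,255,75))
for n,b in(("rail+block",(165,148,352,212)),("other",(428,235,460,310))):
    k=blob(c,*D,b)
    if n[0]=="o": print(n,rect(ray(c,k,.03)))
    else:
        P=ray(c,k,.03)[:,:2]*1000; a=cv2.approxPolyDP(k.reshape(-1,1,2),3,True)[:,0];print(a.tolist(),ray(c,a,.03)[:,:2].round(4).tolist())
        # inner edges
        e=np.array([[u,k[k[:,0]==u][:,1].max()+.5] for u in range(195,325)]);Q=ray(c,e,.03)[:,:2];l=cv2.fitLine(Q.astype(np.float32),cv2.DIST_HUBER,0,.01,.01).ravel();print("railface",l)
        e=np.array([[k[(k[:,1]==v)][:,0].min()-.5 if 0 else min(x for x in k[k[:,1]==v][:,0] if x>325)-.5,v] for v in range(170,203)]);Q=ray(c,e,.03)[:,:2];print("blockface",cv2.fitLine(Q.astype(np.float32),cv2.DIST_HUBER,0,.01,.01).ravel())
for n,lo,hi,b in(("lime",(30,120,60),(50,255,255),(235,195,268,235)),("pale",(25,50,100),(55,140,255),(268,190,300,230)),("red",(0,150,60),(8,255,255),(190,195,230,230)),("mug",(0,0,150),(180,45,255),(335,225,375,270))):
    k=blob(c,lo,hi,b);print(n,cv2.minEnclosingCircle(k),ray(c,k.mean(0),.072).round(3),ray(c,k.mean(0),.03).round(3))
im=c["color"][140:270,160:370,::-1];cv2.imwrite("pics/crop.png",cv2.resize(im,None,fx=3.6,fy=3.6,interpolation=cv2.INTER_CUBIC))
E
```

```text
tray [538.7 -59.4 151.8 210.8  11.7] [[ 443.    28.4]
 [ 485.8 -178. ]
 [ 634.4 -147.2]
 [ 591.6   59.2]]Traceback (most recent call last):
  File "<stdin>", line 9, in <module>
AttributeError: 'NoneType' object has no attribute 'reshape'
```

```bash
cat > m.py <<'E'
from h import *
c=dict(np.load("pics/top0.npz"))
h=cv2.cvtColor(c["color"],cv2.COLOR_RGB2HSV)
print(h[160,250],h[185,340],h[270,443],h[145,270],h[175,300])
D=((0,0,0),(180,255,90))
print("other",rect(ray(c,blob(c,*D,(428,235,460,310)),.03)))
k=blob(c,*D,(165,148,352,212))
a=cv2.approxPolyDP(k.reshape(-1,1,2),3,True)[:,0];print(a.tolist(),(ray(c,a,.03)[:,:2]*1000).round().tolist())
L=lambda Q:cv2.fitLine((Q*1000).astype(np.float32),cv2.DIST_HUBER,0,.01,.01).ravel().round(3)
e=np.array([[u,k[k[:,0]==u][:,1].max()+.5] for u in range(195,325)]);print("railface",L(ray(c,e,.03)[:,:2]))
e=np.array([[min(x for x in k[k[:,1]==v][:,0] if x>325)-.5,v] for v in range(170,203)]);print("blockface",L(ray(c,e,.03)[:,:2]))
for n,lo,hi,b in(("lime",(30,150,60),(50,255,255),(235,195,268,235)),("pale",(25,50,100),(55,150,255),(268,190,300,230)),("red",(0,150,60),(8,255,255),(190,195,230,230)),("mug",(0,0,150),(180,60,255),(335,225,375,270))):
    k=blob(c,lo,hi,b);print(n,None if k is None else (cv2.minEnclosingCircle(k),ray(c,k.mean(0),.072).round(3),ray(c,k.mean(0),.03).round(3)))
im=c["color"][140:270,160:370,::-1];cv2.imwrite("pics/crop.png",cv2.resize(im,None,fx=3.6,fy=3.6,interpolation=cv2.INTER_CUBIC))
E
python3 m.py
```

```text
[ 11 135  87] [ 11 137  93] [ 10 138  83] [ 14 117 179] [ 14 115 177]
other [ 364.4 -611.5   50.4  186.1   85.7]
[[173, 157], [174, 163], [334, 163], [337, 205], [341, 164], [343, 197], [343, 157]] [[712.0, 252.0], [692.0, 248.0], [706.0, -266.0], [570.0, -277.0], [703.0, -289.0], [597.0, -296.0], [726.0, -295.0]]
railface [ 2.70000e-02 -1.00000e+00  6.97785e+02 -2.27310e+01]
blockface [ 9.99000e-01  5.50000e-02  6.31840e+02 -2.73002e+02]
lime None
pale (((282.6582336425781, 210.2784881591797), 9.86203384399414), array([[ 0.546, -0.104,  0.072]]), array([[ 0.549, -0.105,  0.03 ]]))
red (((209.5, 212.5), 11.068072319030762), array([[0.533, 0.12 , 0.072]]), array([[0.536, 0.127, 0.03 ]]))
mug (((355.0, 245.5), 17.414173126220703), array([[ 0.435, -0.33 ,  0.072]]), array([[ 0.434, -0.339,  0.03 ]]))
```

View pics/crop.png

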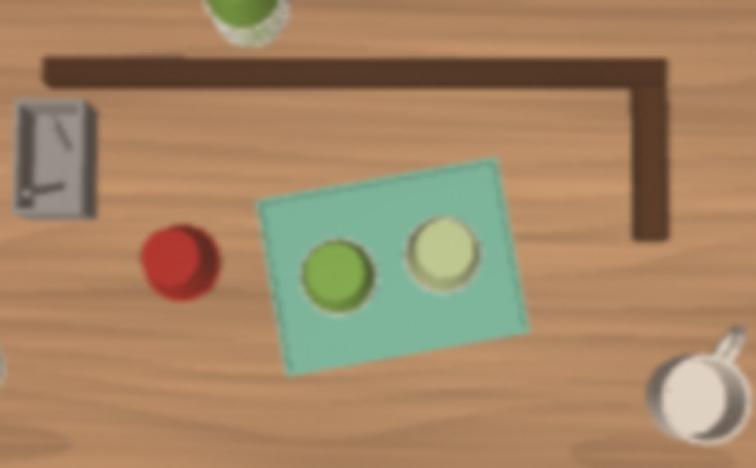

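The crop confirms it: the block at crop (650,160) is the thin one, square to the rail. The other dark block measures about 186 x 50 mm, so it's not the stop. Next I'll refine the edges and work out the first move.

```bash
cat > m2.py <<'E'
from h import *
c=dict(np.load("pics/top0.npz"))
print("cam",(-c["R"].T@c["t"]).round(3))
D=((0,0,0),(180,255,128))
k=blob(c,*D,(165,148,352,212));m=np.zeros((420,560),np.uint8);cv2.drawContours(m,[k.reshape(-1,1,2)],0,1,-1)
def L(Q):
    l=cv2.fitLine((Q*1000).astype(np.float32),cv2.DIST_HUBER,0,.01,.01).ravel();return l.round(3)
v=np.arange(420)
print("rail far z.03",L(ray(c,[[u,np.flatnonzero(m[:,u]).min()-.5] for u in range(195,325)],.03)[:,:2]))
print("rail near z0",L(ray(c,[[u,np.flatnonzero(m[:,u]).max()+.5] for u in range(195,325)],0)[:,:2]))
print("block in z0",L(ray(c,[[np.flatnonzero(m[v]).min()-.5,v] for v in range(170,203)],0)[:,:2]))
print("block out z.03",L(ray(c,[[np.flatnonzero(m[v]).max()+.5,v] for v in range(170,203)],.03)[:,:2]))
for n,lo,hi,b in(("stack",(30,60,40),(60,255,255),(205,115,245,160)),):
    P=ray(c,blob(c,lo,hi,b),.13);print(n,P[:,:2].min(0),P[:,:2].max(0))
print("red low edge",ray(c,[[209,223],[221,212],[198,212]],.0).round(3).tolist())
E
python3 m2.py
cat > go.py <<'E'
# usage: go.py x y z yaw_of_tool_y(deg): offset,dr from the commanded (measured) pose, tool down
import sys;from h import *
from scipy.spatial.transform import Rotation as Ro
x,y,z,a=map(float,sys.argv[1:]);s=bot.read_state();R=np.array(s["tcp_rot"]);p=np.array(s["position"])
a=np.radians(a);Y=np.array([np.cos(a),np.sin(a),0]);Z=np.array([0,0,-1.]);T=np.c_[np.cross(Y,Z),Y,Z]
print("offset",(R.T@([x,y,z]-p)).round(4),"dr",Ro.from_matrix(R.T@T).as_rotvec(True).round(2),"t",s["time_s"],"p",p.round(4),"yaw",np.degrees(np.arctan2(R[1,1],R[0,1])).round(2),"F",np.round(s["force"],1))
E
python3 go.py .43 -.06 .15 91.6
```

```text
cam [ 0.452 -0.076  1.286]
rail far z.03 [ 2.70000e-02 -1.00000e+00  7.23091e+02  6.30600e+00]
rail near z0 [ 2.70000e-02 -1.00000e+00  7.00853e+02 -4.09450e+01]
block in z0 [ 9.99000e-01  5.00000e-02  6.34321e+02 -2.75133e+02]
block out z.03 [ 1.00000e+00  1.00000e-02  6.16488e+02 -3.04031e+02]
stack [0.72499913 0.03850928] [0.79486726 0.09906277]
red low edge [[0.504, 0.133, 0.0], [0.541, 0.095, 0.0], [0.539, 0.17, 0.0]]
offset [-0.4268 -0.5438  0.0726] dr [ -0.11  -0.04 -20.21] t 0.1 p [0.1991 0.5917 0.2217] yaw 71.39 F [-0.6  0.  -0.4]
```

Call:
servo_tool(targets=[{"offset": [-0.025, -0.03, 0.0], "dr": [0, 0, -2]}, {"offset": [-0.05, -0.065, 0.0], "dr": [0, 0, -4]}, {"offset": [-0.08, -0.1, 0.0], "dr": [0, 0, -6]}, {"offset": [-0.11, -0.135, 0.0], "dr": [0, 0, -8]}, {"offset": [-0.135, -0.17, 0.0], "dr": [0, 0, -10]}, {"offset": [-0.16, -0.2, 0.0], "dr": [0, 0, -12]}, {"offset": [-0.185, -0.235, 0.0], "dr": [0, 0, -14]}, {"offset": [-0.21, -0.27, 0.0], "dr": [0, 0, -16]}, {"offset": [-0.24, -0.305, 0.0], "dr": [0, 0, -18]}, {"offset": [-0.265, -0.34, 0.0], "dr": [0, 0, -20]}, {"offset": [-0.295, -0.375, 0.01], "dr": [-0.1, 0, -20.2]}, {"offset": [-0.32, -0.41, 0.02], "dr": [-0.1, 0, -20.2]}, {"offset": [-0.35, -0.445, 0.03], "dr": [-0.1, 0, -20.2]}, {"offset": [-0.375, -0.48, 0.04], "dr": [-0.1, 0, -20.2]}, {"offset": [-0.4, -0.51, 0.05], "dr": [-0.1, 0, -20.2]}, {"offset": [-0.42, -0.535, 0.06], "dr": [-0.1, 0, -20.2]}, {"offset": [-0.427, -0.544, 0.073], "dr": [-0.1, 0, -20.2]}, {"offset": [-0.427, -0.544, 0.073], "dr": [-0.1, 0, -20.2]}, {"offset": [-0.427, -0.544, 0.073], "dr": [-0.1, 0, -20.2]}, {"offset": [-0.427, -0.544, 0.073], "dr": [-0.1, 0, -20.2]}])

```text
time_s: 1.77
position: [0.4295, -0.059, 0.1492]
tcp_rot: [[-1.0, -0.027, -0.002], [-0.027, 1.0, 0.003], [0.002, 0.003, -1.0]]
force: [-0.7, 1.5, -0.1]
opening: 0.998
grasp_force: 0.0
```

```bash
python3 go.py .425 -.065 .012 91.6
```

```text
offset [ 0.0044 -0.0062  0.1372] dr [ 0.17 -0.11 -0.06] t 1.7667 p [ 0.4295 -0.059   0.1492] yaw 91.54 F [-0.7  1.5 -0.1]
```

Call:
servo_tool(targets=[{"offset": [0.0045, -0.006, 0.03], "dr": [0.2, -0.1, 0]}, {"offset": [0.0045, -0.006, 0.065], "dr": [0.2, -0.1, 0]}, {"offset": [0.0045, -0.006, 0.095], "dr": [0.2, -0.1, 0]}, {"offset": [0.0045, -0.006, 0.12], "dr": [0.2, -0.1, 0]}, {"offset": [0.0045, -0.006, 0.132], "dr": [0.2, -0.1, 0]}, {"offset": [0.0045, -0.006, 0.137], "dr": [0.2, -0.1, 0]}, {"offset": [0.0045, -0.006, 0.137], "dr": [0.2, -0.1, 0]}, {"offset": [0.0045, -0.006, 0.137], "dr": [0.2, -0.1, 0]}])

```text
time_s: 2.43
position: [0.4263, -0.0646, 0.0133]
tcp_rot: [[-1.0, -0.029, 0.003], [-0.029, 1.0, -0.002], [-0.003, -0.002, -1.0]]
force: [-0.5, 0.2, -0.4]
opening: 1.001
grasp_force: 0.0
```

```bash
python3 go.py .480 -.065 .012 91.55
```

```text
offset [-0.0536 -0.002   0.0014] dr [-0.12  0.15  0.14] t 2.4333 p [ 0.4263 -0.0646  0.0133] yaw 91.69 F [-0.5  0.2 -0.4]
```

Call:
servo_tool(targets=[{"offset": [-0.003, 0, 0.001], "dr": [0, 0, 0]}, {"offset": [-0.007, 0, 0.001], "dr": [0, 0, 0]}, {"offset": [-0.011, 0, 0.001], "dr": [0, 0, 0]}, {"offset": [-0.015, 0, 0.001], "dr": [0, 0, 0]}, {"offset": [-0.019, 0, 0.001], "dr": [0, 0, 0]}, {"offset": [-0.023, 0, 0.001], "dr": [0, 0, 0]}, {"offset": [-0.027, 0, 0.001], "dr": [0, 0, 0]}, {"offset": [-0.031, 0, 0.001], "dr": [0, 0, 0]}, {"offset": [-0.035, 0, 0.001], "dr": [0, 0, 0]}, {"offset": [-0.039, 0, 0.001], "dr": [0, 0, 0]}, {"offset": [-0.043, 0, 0.001], "dr": [0, 0, 0]}, {"offset": [-0.047, 0, 0.001], "dr": [0, 0, 0]}, {"offset": [-0.051, 0, 0.001], "dr": [0, 0, 0]}, {"offset": [-0.055, 0, 0.001], "dr": [0, 0, 0]}, {"offset": [-0.058, 0, 0.001], "dr": [0, 0, 0]}, {"offset": [-0.06, 0, 0.001], "dr": [0, 0, 0]}])

```text
time_s: 3.77
position: [0.4872, -0.064, 0.0116]
tcp_rot: [[-1.0, -0.028, 0.003], [-0.028, 1.0, -0.002], [-0.003, -0.002, -1.0]]
force: [-2.1, 0.4, 0.5]
opening: 0.999
grasp_force: 1.2
```

```bash
python3 - <<'E'
from h import *
c=grab("top","t1");print(tray(c))
E
python3 go.py .480 -.065 .012 91.55
```

```text
(array([580.3, -71.5, 152.1, 209.3,   1.9]), array([[ 500.8,   30.6],
       [ 507.8, -178.6],
       [ 659.8, -173.6],
       [ 652.8,   35.6]], dtype=float32))
offset [ 0.0076 -0.0007 -0.0003] dr [-0.14  0.23  0.03] t 3.8167 p [ 0.4876 -0.064   0.0117] yaw 91.58 F [-1.3  0.2 -0.5]
```

View pics/t1.png

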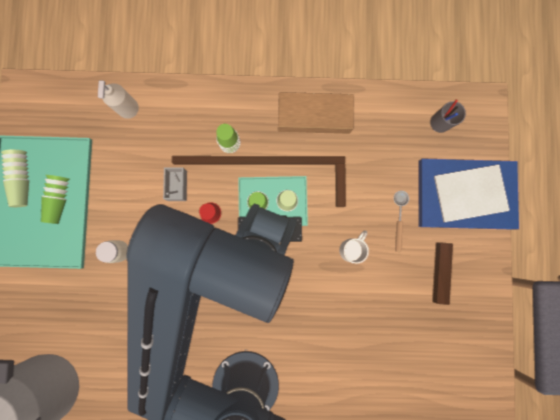

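The tray is square to the rail now, with its far edge near row 177 and about 43 mm to go. Both cups stand. I'll push another 25 mm, then back off and come round to the left end.

Call:
servo_tool(targets=[{"offset": [-0.003, 0, 0], "dr": [0, 0, 0]}, {"offset": [-0.007, 0, 0], "dr": [0, 0, 0]}, {"offset": [-0.011, 0, 0], "dr": [0, 0, 0]}, {"offset": [-0.015, 0, 0], "dr": [0, 0, 0]}, {"offset": [-0.019, 0, 0], "dr": [0, 0, 0]}, {"offset": [-0.023, 0, 0], "dr": [0, 0, 0]}, {"offset": [-0.025, 0, 0], "dr": [0, 0, 0]}, {"offset": [-0.026, 0, 0], "dr": [0, 0, 0]}, {"offset": [-0.02, 0, 0], "dr": [0, 0, 0]}, {"offset": [0.0, 0, 0], "dr": [0, 0, 0]}, {"offset": [0.01, 0, -0.02], "dr": [0, 0, 0]}, {"offset": [0.01, 0, -0.055], "dr": [0, 0, 0]}, {"offset": [0.01, 0, -0.09], "dr": [0, 0, 0]}, {"offset": [0.01, 0, -0.12], "dr": [0, 0, 0]}, {"offset": [0.01, 0, -0.138], "dr": [0, 0, 0]}, {"offset": [0.01, 0, -0.138], "dr": [0, 0, 0]}, {"offset": [0.01, 0, -0.138], "dr": [0, 0, 0]}])

```text
time_s: 5.23
position: [0.4768, -0.0642, 0.1509]
tcp_rot: [[-1.0, -0.028, 0.007], [-0.028, 1.0, -0.003], [-0.006, -0.004, -1.0]]
force: [0.2, -0.1, -0.5]
opening: 1.005
grasp_force: 0.0
```

```bash
python3 - <<'E'
from h import *
c=grab("top");print(tray(c,(225,140,360,270)))
E
python3 go.py .605 .068 .15 1.6
```

```text
(array([604.3, -71.8, 152.3, 207. ,   1.1]), array([[ 526.2,   30.2],
       [ 530.2, -176.7],
       [ 682.4, -173.8],
       [ 678.4,   33.1]], dtype=float32))
offset [-1.328e-01  1.282e-01 -1.000e-04] dr [5.000e-02 2.500e-01 8.998e+01] t 5.2833 p [ 0.4758 -0.0638  0.1497] yaw 91.58 F [ 0.3 -0.3 -0.1]
```

Call:
servo_tool(gripper=-0.4, targets=[{"offset": [-0.01, 0.01, 0], "dr": [0, 0, 6]}, {"offset": [-0.02, 0.02, 0], "dr": [0, 0, 12]}, {"offset": [-0.03, 0.03, 0], "dr": [0, 0, 18]}, {"offset": [-0.04, 0.04, 0], "dr": [0, 0, 24]}, {"offset": [-0.05, 0.05, 0], "dr": [0, 0, 30]}, {"offset": [-0.06, 0.06, 0], "dr": [0, 0, 36]}, {"offset": [-0.07, 0.07, 0], "dr": [0, 0, 42]}, {"offset": [-0.08, 0.08, 0], "dr": [0, 0, 48]}, {"offset": [-0.09, 0.09, 0], "dr": [0, 0, 54]}, {"offset": [-0.1, 0.1, 0], "dr": [0, 0, 60]}, {"offset": [-0.11, 0.11, 0], "dr": [0, 0, 66]}, {"offset": [-0.12, 0.12, 0], "dr": [0, 0, 72]}, {"offset": [-0.13, 0.122, 0], "dr": [0, 0, 78]}, {"offset": [-0.13, 0.122, 0], "dr": [0, 0, 84]}, {"offset": [-0.13, 0.122, 0], "dr": [0, 0.2, 90]}, {"offset": [-0.13, 0.122, 0], "dr": [0, 0.2, 90]}, {"offset": [-0.13, 0.122, 0], "dr": [0, 0.2, 90]}])

```text
time_s: 6.7
position: [0.6014, 0.0618, 0.1477]
tcp_rot: [[-0.03, 1.0, -0.004], [1.0, 0.03, 0.001], [0.001, -0.003, -1.0]]
force: [0.1, 0.2, 0.5]
opening: 0.696
grasp_force: 0.0
```

```bash
python3 go.py .603 .062 .012 1.6
```

```text
offset [0.     0.0021 0.1357] dr [-0.2  -0.04  0.14] t 6.7 p [0.6014 0.0618 0.1477] yaw 1.74 F [0.1 0.2 0.5]
```

Call:
servo_tool(targets=[{"offset": [0, 0.002, 0.03], "dr": [-0.2, 0, 0.1]}, {"offset": [0, 0.002, 0.065], "dr": [-0.2, 0, 0.1]}, {"offset": [0, 0.002, 0.095], "dr": [-0.2, 0, 0.1]}, {"offset": [0, 0.002, 0.12], "dr": [-0.2, 0, 0.1]}, {"offset": [0, 0.002, 0.13], "dr": [-0.2, 0, 0.1]}, {"offset": [0, 0.002, 0.135], "dr": [-0.2, 0, 0.1]}, {"offset": [0, 0.002, 0.135], "dr": [-0.2, 0, 0.1]}, {"offset": [0, 0.002, 0.135], "dr": [-0.2, 0, 0.1]}])

```text
time_s: 7.37
position: [0.6052, 0.0618, 0.0155]
tcp_rot: [[-0.027, 1.0, 0.005], [1.0, 0.027, 0.0], [0.0, 0.005, -1.0]]
force: [1.1, -0.1, -0.0]
opening: 0.698
grasp_force: 0.0
```

```bash
python3 go.py .603 .0 .012 1.6; python3 - <<'E'
from h import *
c=grab("scene","s1")
E
```

```text
offset [-0.0617 -0.0039  0.0035] dr [ 0.28 -0.01 -0.08] t 7.3667 p [0.6052 0.0618 0.0155] yaw 1.52 F [ 1.1 -0.1 -0. ]
```

View pics/s1.png

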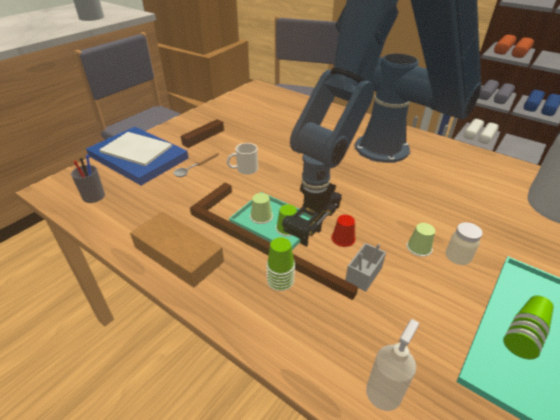

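The hand is down by the tray's left end and clear of the red cup (345,230). Both cups stand.

Call:
servo_tool(targets=[{"offset": [-0.003, 0, 0.002], "dr": [0, 0, 0]}, {"offset": [-0.007, 0, 0.003], "dr": [0, 0, 0]}, {"offset": [-0.01, 0, 0.0035], "dr": [0.2, 0, 0]}, {"offset": [-0.013, 0, 0.0035], "dr": [0.2, 0, 0]}, {"offset": [-0.017, 0, 0.0035], "dr": [0.2, 0, 0]}, {"offset": [-0.021, 0, 0.0035], "dr": [0.2, 0, 0]}, {"offset": [-0.025, 0, 0.0035], "dr": [0.2, 0, 0]}, {"offset": [-0.029, 0, 0.0035], "dr": [0.2, 0, 0]}, {"offset": [-0.033, 0, 0.0035], "dr": [0.2, 0, 0]}, {"offset": [-0.037, 0, 0.0035], "dr": [0.2, 0, 0]}, {"offset": [-0.041, 0, 0.0035], "dr": [0.2, 0, 0]}, {"offset": [-0.045, 0, 0.0035], "dr": [0.2, 0, 0]}, {"offset": [-0.049, 0, 0.0035], "dr": [0.2, 0, 0]}, {"offset": [-0.053, 0, 0.0035], "dr": [0.2, 0, 0]}, {"offset": [-0.057, 0, 0.0035], "dr": [0.2, 0, 0]}, {"offset": [-0.061, 0, 0.0035], "dr": [0.2, 0, 0]}, {"offset": [-0.065, 0, 0.0035], "dr": [0.2, 0, 0]}, {"offset": [-0.069, 0, 0.0035], "dr": [0.2, 0, 0]}, {"offset": [-0.072, 0, 0.0035], "dr": [0.2, 0, 0]}, {"offset": [-0.074, 0, 0.0035], "dr": [0.2, 0, 0]}])

```text
time_s: 9.08
position: [0.6063, -0.0126, 0.0111]
tcp_rot: [[-0.026, 1.0, -0.0], [1.0, 0.026, 0.0], [0.0, -0.0, -1.0]]
force: [0.0, 4.2, 3.5]
opening: 0.7
grasp_force: 2.1
```

```bash
python3 go.py .603 -.046 .012 1.6; python3 - <<'E'
from h import *
c=grab("top");print(tray(c,(225,140,360,270)))
E
```

```text
offset [-0.0333 -0.0042 -0.0009] dr [-0.02 -0.02 -0.13] t 9.0833 p [ 0.6063 -0.0126  0.0111] yaw 1.47 F [0.  4.2 3.5]
(array([ 603.9, -145.2,  149.2,  190.7,    1.5]), array([[ 526.8,  -51.8],
       [ 531.8, -242.5],
       [ 681. , -238.6],
       [ 676. ,  -47.9]], dtype=float32))
```

Call:
servo_tool(targets=[{"offset": [-0.003, 0, 0], "dr": [0, 0, 0]}, {"offset": [-0.007, 0, 0], "dr": [0, 0, 0]}, {"offset": [-0.011, 0, 0], "dr": [0, 0, 0]}, {"offset": [-0.015, 0, 0], "dr": [0, 0, 0]}, {"offset": [-0.018, 0, 0], "dr": [0, 0, 0]}, {"offset": [-0.021, 0, 0], "dr": [0, 0, 0]}, {"offset": [-0.023, 0, 0], "dr": [0, 0, 0]}, {"offset": [-0.025, 0, 0], "dr": [0, 0, 0]}, {"offset": [-0.027, 0, 0], "dr": [0, 0, 0]}, {"offset": [-0.028, 0, 0], "dr": [0, 0, 0]}, {"offset": [-0.029, 0, 0], "dr": [0, 0, 0]}, {"offset": [-0.03, 0, 0], "dr": [0, 0, 0]}])

```text
time_s: 10.13
position: [0.6071, -0.042, 0.0111]
tcp_rot: [[-0.026, 1.0, -0.0], [1.0, 0.026, 0.001], [0.001, -0.0, -1.0]]
force: [-0.2, 5.2, 2.2]
opening: 0.7
grasp_force: 3.1
```

Call:
servo_tool(targets=[{"offset": [-0.001, 0, 0], "dr": [0, 0, 0]}, {"offset": [-0.002, 0, 0], "dr": [0, 0, 0]}, {"offset": [-0.003, 0, 0], "dr": [0, 0, 0]}])

```text
time_s: 10.38
position: [0.6067, -0.0423, 0.0111]
tcp_rot: [[-0.025, 1.0, -0.001], [1.0, 0.025, 0.005], [0.005, -0.001, -1.0]]
force: [1.1, 15.0, 3.6]
opening: 0.702
grasp_force: 7.2
```

At y = -0.042 the force rose to 15 N, so the tray's end is against the block. I'll back off, lift and go round to the near long side.

Call:
servo_tool(gripper=-1, targets=[{"offset": [0.004, 0, 0], "dr": [0, 0, 0]}, {"offset": [0.015, 0, 0], "dr": [0, 0, 0]}, {"offset": [0.025, 0, -0.02], "dr": [0, 0, 0]}, {"offset": [0.025, 0, -0.055], "dr": [0, 0, 0]}, {"offset": [0.025, 0, -0.09], "dr": [0, 0, 0]}, {"offset": [0.025, 0, -0.12], "dr": [0, 0, 0]}, {"offset": [0.025, 0, -0.14], "dr": [0, 0, 0]}, {"offset": [0.025, 0, -0.14], "dr": [0, 0, 0]}])

```text
time_s: 11.05
position: [0.6101, -0.021, 0.1563]
tcp_rot: [[-0.027, 1.0, 0.01], [1.0, 0.027, -0.003], [-0.003, 0.01, -1.0]]
force: [-0.3, -0.7, 0.3]
opening: 0.996
grasp_force: 0.0
```

```bash
python3 go.py .50 -.163 .15 91.6; python3 - <<'E'
from h import *
c=grab("top");print(tray(c,(225,140,360,270)))
E
```

```text
offset [-0.139  -0.1139  0.0056] dr [  0.3    0.61 -90.08] t 11.05 p [ 0.6101 -0.021   0.1563] yaw 1.52 F [-0.3 -0.7  0.3]
(array([ 604.4, -164.4,  149.2,  216.3,    1.5]), array([[ 527. ,  -58.2],
       [ 532.7, -274.5],
       [ 681.8, -270.6],
       [ 676.1,  -54.3]], dtype=float32))
```

Call:
servo_tool(targets=[{"offset": [-0.01, -0.01, 0], "dr": [0, 0, -6]}, {"offset": [-0.02, -0.02, 0], "dr": [0, 0, -12]}, {"offset": [-0.03, -0.03, 0], "dr": [0, 0, -18]}, {"offset": [-0.04, -0.04, 0], "dr": [0, 0, -24]}, {"offset": [-0.05, -0.05, 0], "dr": [0, 0, -30]}, {"offset": [-0.06, -0.06, 0], "dr": [0, 0, -36]}, {"offset": [-0.07, -0.07, 0], "dr": [0, 0, -42]}, {"offset": [-0.08, -0.08, 0], "dr": [0, 0, -48]}, {"offset": [-0.09, -0.09, 0], "dr": [0, 0, -54]}, {"offset": [-0.1, -0.1, 0], "dr": [0, 0, -60]}, {"offset": [-0.11, -0.11, 0], "dr": [0, 0, -66]}, {"offset": [-0.12, -0.114, 0], "dr": [0, 0, -72]}, {"offset": [-0.13, -0.114, 0], "dr": [0, 0, -78]}, {"offset": [-0.14, -0.114, 0.003], "dr": [0.2, 0.4, -84]}, {"offset": [-0.14, -0.114, 0.005], "dr": [0.3, 0.6, -90]}, {"offset": [-0.14, -0.114, 0.005], "dr": [0.3, 0.6, -90]}, {"offset": [-0.14, -0.114, 0.005], "dr": [0.3, 0.6, -90]}])

```text
time_s: 12.52
position: [0.4953, -0.1627, 0.1448]
tcp_rot: [[-1.0, -0.023, -0.013], [-0.023, 1.0, 0.005], [0.013, 0.005, -1.0]]
force: [-0.2, -0.6, -0.1]
opening: 0.998
grasp_force: 0.0
```

```bash
python3 go.py .498 -.163 .012 91.55
```

```text
offset [-0.0044 -0.001   0.1327] dr [ 0.29 -0.74 -0.23] t 12.5167 p [ 0.4953 -0.1627  0.1448] yaw 91.32 F [-0.2 -0.6 -0.1]
```

Call:
servo_tool(targets=[{"offset": [-0.002, -0.001, 0.03], "dr": [0.2, -0.5, -0.2]}, {"offset": [-0.002, -0.001, 0.065], "dr": [0.2, -0.5, -0.2]}, {"offset": [-0.002, -0.001, 0.095], "dr": [0.2, -0.5, -0.2]}, {"offset": [-0.002, -0.001, 0.118], "dr": [0.2, -0.5, -0.2]}, {"offset": [-0.002, -0.001, 0.128], "dr": [0.2, -0.5, -0.2]}, {"offset": [-0.002, -0.001, 0.132], "dr": [0.2, -0.5, -0.2]}, {"offset": [-0.002, -0.001, 0.132], "dr": [0.2, -0.5, -0.2]}, {"offset": [-0.002, -0.001, 0.132], "dr": [0.2, -0.5, -0.2]}])

```text
time_s: 13.18
position: [0.4976, -0.1637, 0.0148]
tcp_rot: [[-1.0, -0.029, -0.0], [-0.029, 1.0, -0.001], [0.0, -0.001, -1.0]]
force: [-0.4, -0.1, 0.6]
opening: 1.0
grasp_force: 0.0
```

```bash
python3 go.py .531 -.163 .012 91.55
```

```text
offset [-0.0334 -0.0003  0.0028] dr [-0.03 -0.01  0.12] t 13.1833 p [ 0.4976 -0.1637  0.0148] yaw 91.67 F [-0.4 -0.1  0.6]
```

Call:
servo_tool(targets=[{"offset": [-0.004, 0, 0.0025], "dr": [0, 0, 0]}, {"offset": [-0.008, 0, 0.0025], "dr": [0, 0, 0]}, {"offset": [-0.012, 0, 0.0025], "dr": [0, 0, 0]}, {"offset": [-0.015, 0, 0.0025], "dr": [0, 0, 0]}, {"offset": [-0.018, 0, 0.0025], "dr": [0, 0, 0]}, {"offset": [-0.021, 0, 0.0025], "dr": [0, 0, 0]}, {"offset": [-0.024, 0, 0.0025], "dr": [0, 0, 0]}, {"offset": [-0.027, 0, 0.0025], "dr": [0, 0, 0]}, {"offset": [-0.029, 0, 0.0025], "dr": [0, 0, 0]}, {"offset": [-0.031, 0, 0.0025], "dr": [0, 0, 0]}, {"offset": [-0.032, 0, 0.0025], "dr": [0, 0, 0]}])

```text
time_s: 14.1
position: [0.5289, -0.1623, 0.0114]
tcp_rot: [[-1.0, -0.03, -0.002], [-0.03, 1.0, 0.001], [0.002, 0.001, -1.0]]
force: [-3.0, 0.7, 2.3]
opening: 0.999
grasp_force: 1.8
```

Call:
servo_tool(targets=[{"offset": [-0.001, 0, 0], "dr": [0, 0, 0]}, {"offset": [-0.002, 0, 0], "dr": [0, 0, 0]}, {"offset": [-0.003, 0, 0], "dr": [0, 0, 0]}, {"offset": [-0.004, 0, 0], "dr": [0, 0, 0]}])

```text
time_s: 14.43
position: [0.5331, -0.1625, 0.0114]
tcp_rot: [[-1.0, -0.029, -0.001], [-0.029, 1.0, 0.0], [0.001, 0.0, -1.0]]
force: [-3.7, 0.3, 0.2]
opening: 1.001
grasp_force: 1.4
```

Call:
servo_tool(targets=[{"offset": [-0.001, 0, 0], "dr": [0, 0, 0]}, {"offset": [-0.002, 0, 0], "dr": [0, 0, 0]}, {"offset": [-0.003, 0, 0], "dr": [0, 0, 0]}])

```text
time_s: 14.68
position: [0.5338, -0.162, 0.0114]
tcp_rot: [[-1.0, -0.029, -0.006], [-0.029, 1.0, 0.002], [0.006, 0.002, -1.0]]
force: [-9.6, -2.3, 5.3]
opening: 0.999
grasp_force: 4.8
```

```bash
python3 go.py .531 -.163 .012 91.55
```

```text
offset [ 0.0028 -0.0009 -0.0006] dr [ 0.1  -0.35  0.13] t 14.6833 p [ 0.5338 -0.162   0.0114] yaw 91.68 F [-9.6 -2.3  5.3]
```

Call:
servo_tool(targets=[{"offset": [-0.001, 0, 0], "dr": [0, 0, 0]}, {"offset": [-0.0015, 0, 0], "dr": [0, 0, 0]}, {"offset": [-0.0015, 0, 0], "dr": [0, 0, 0]}])

```text
time_s: 14.93
position: [0.5338, -0.162, 0.0114]
tcp_rot: [[-1.0, -0.029, -0.009], [-0.029, 1.0, 0.002], [0.009, 0.002, -1.0]]
force: [-10.8, -3.3, 5.5]
opening: 1.002
grasp_force: 5.4
```

Call:
servo_tool(targets=[{"offset": [0.004, 0, 0], "dr": [0, 0, 0]}, {"offset": [0.015, 0, 0], "dr": [0, 0, 0]}, {"offset": [0.03, 0, -0.02], "dr": [0, 0, 0]}, {"offset": [0.05, 0, -0.055], "dr": [0, 0, 0]}, {"offset": [0.07, 0, -0.09], "dr": [0, 0, 0]}, {"offset": [0.09, 0, -0.12], "dr": [0, 0, 0]}, {"offset": [0.09, 0, -0.14], "dr": [0, 0, 0]}, {"offset": [0.09, 0, -0.14], "dr": [0, 0, 0]}])

```text
time_s: 15.6
position: [0.451, -0.1673, 0.1561]
tcp_rot: [[-1.0, -0.029, 0.01], [-0.029, 1.0, -0.007], [-0.01, -0.007, -1.0]]
force: [0.3, 0.1, 0.1]
opening: 0.999
grasp_force: 0.0
```

```bash
python3 go.py .61 -.025 .15 1.6; python3 - <<'E'
from h import *
c=grab("top");print(tray(c,(225,140,360,270)))
a=c["color"][140:260,170:370,::-1];cv2.imwrite("pics/end.png",cv2.resize(a,None,fx=4,fy=4,interpolation=cv2.INTER_CUBIC))
E
```

```text
offset [-0.1629  0.1377  0.0067] dr [ 0.13  0.75 90.04] t 15.6 p [ 0.451  -0.1673  0.1561] yaw 91.64 F [0.3 0.1 0.1]
(array([ 623.9, -165.3,  156. ,  212.9,    1.5]), array([[ 543.1,  -60.9],
       [ 548.7, -273.8],
       [ 704.7, -269.7],
       [ 699.1,  -56.8]], dtype=float32))
```

View pics/end.png

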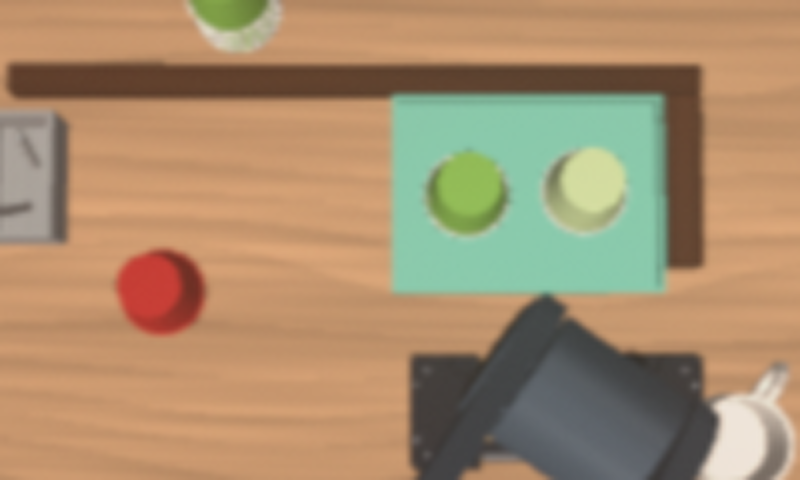

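The tray looks flush on both sides and the cups stand. There's time in hand, so I'll do one confirming nudge on the short end.

Call:
servo_tool(gripper=-0.4, targets=[{"offset": [-0.005, 0.01, 0], "dr": [0, 0, 6]}, {"offset": [-0.015, 0.025, 0], "dr": [0, 0, 12]}, {"offset": [-0.03, 0.04, 0], "dr": [0, 0, 18]}, {"offset": [-0.045, 0.055, 0], "dr": [0, 0, 24]}, {"offset": [-0.06, 0.07, 0], "dr": [0, 0, 30]}, {"offset": [-0.075, 0.085, 0], "dr": [0, 0, 36]}, {"offset": [-0.09, 0.1, 0], "dr": [0, 0, 42]}, {"offset": [-0.105, 0.115, 0], "dr": [0, 0, 48]}, {"offset": [-0.12, 0.125, 0], "dr": [0, 0, 54]}, {"offset": [-0.135, 0.135, 0], "dr": [0, 0, 60]}, {"offset": [-0.15, 0.138, 0], "dr": [0, 0, 66]}, {"offset": [-0.163, 0.138, 0], "dr": [0, 0, 72]}, {"offset": [-0.17, 0.138, 0], "dr": [0, 0, 78]}, {"offset": [-0.17, 0.138, 0], "dr": [0, 0, 84]}, {"offset": [-0.17, 0.138, 0], "dr": [0.1, 0.5, 90]}, {"offset": [-0.17, 0.138, 0], "dr": [0.1, 0.5, 90]}, {"offset": [-0.17, 0.138, 0], "dr": [0.1, 0.5, 90]}])

```text
time_s: 17.07
position: [0.6141, -0.0219, 0.15]
tcp_rot: [[-0.032, 0.999, -0.008], [0.999, 0.032, 0.005], [0.005, -0.008, -1.0]]
force: [-0.6, 0.8, -0.3]
opening: 0.704
grasp_force: 0.0
```

```bash
python3 go.py .62 -.03 .012 1.6
```

```text
offset [-0.009   0.0068  0.1379] dr [-0.47 -0.29  0.26] t 17.0667 p [ 0.6141 -0.0219  0.15  ] yaw 1.86 F [-0.6  0.8 -0.3]
```

Call:
servo_tool(targets=[{"offset": [-0.004, 0.005, 0.03], "dr": [-0.3, -0.2, 0.2]}, {"offset": [-0.004, 0.005, 0.065], "dr": [-0.3, -0.2, 0.2]}, {"offset": [-0.004, 0.005, 0.095], "dr": [-0.3, -0.2, 0.2]}, {"offset": [-0.004, 0.005, 0.12], "dr": [-0.3, -0.2, 0.2]}, {"offset": [-0.004, 0.005, 0.132], "dr": [-0.3, -0.2, 0.2]}, {"offset": [-0.004, 0.005, 0.136], "dr": [-0.3, -0.2, 0.2]}, {"offset": [-0.004, 0.005, 0.136], "dr": [-0.3, -0.2, 0.2]}, {"offset": [-0.006, 0.005, 0.137], "dr": [-0.3, -0.2, 0.2]}, {"offset": [-0.009, 0.005, 0.138], "dr": [-0.3, -0.2, 0.2]}, {"offset": [-0.012, 0.005, 0.138], "dr": [-0.3, -0.2, 0.2]}, {"offset": [-0.014, 0.005, 0.138], "dr": [-0.3, -0.2, 0.2]}, {"offset": [-0.016, 0.005, 0.138], "dr": [-0.3, -0.2, 0.2]}, {"offset": [-0.018, 0.005, 0.138], "dr": [-0.3, -0.2, 0.2]}])

```text
time_s: 18.15
position: [0.6183, -0.0397, 0.014]
tcp_rot: [[-0.026, 1.0, -0.002], [1.0, 0.026, 0.001], [0.001, -0.002, -1.0]]
force: [0.2, 0.2, -0.0]
opening: 0.699
grasp_force: 0.0
```

```bash
python3 go.py .62 -.042 .012 1.6
```

```text
offset [-0.0023  0.0017  0.002 ] dr [-0.1  -0.06 -0.12] t 18.15 p [ 0.6183 -0.0397  0.014 ] yaw 1.48 F [ 0.2  0.2 -0. ]
```

Call:
servo_tool(targets=[{"offset": [-0.001, 0, 0.001], "dr": [0, 0, 0]}, {"offset": [-0.002, 0, 0.001], "dr": [0, 0, 0]}, {"offset": [-0.003, 0, 0.001], "dr": [0, 0, 0]}, {"offset": [-0.004, 0, 0.001], "dr": [0, 0, 0]}])

```text
time_s: 18.48
position: [0.6179, -0.0419, 0.0124]
tcp_rot: [[-0.025, 1.0, -0.003], [1.0, 0.025, 0.003], [0.004, -0.003, -1.0]]
force: [0.4, 6.6, 1.4]
opening: 0.7
grasp_force: 3.8
```

Call:
servo_tool(targets=[{"offset": [-0.001, 0, 0], "dr": [0, 0, 0]}, {"offset": [-0.002, 0, 0], "dr": [0, 0, 0]}, {"offset": [-0.002, 0, 0], "dr": [0, 0, 0]}])

```text
time_s: 18.73
position: [0.6178, -0.0419, 0.0124]
tcp_rot: [[-0.025, 1.0, -0.003], [1.0, 0.025, 0.006], [0.006, -0.003, -1.0]]
force: [0.6, 10.6, 2.3]
opening: 0.7
grasp_force: 5.2
```

Call:
servo_tool(targets=[{"offset": [0.004, 0, 0], "dr": [0, 0, 0]}, {"offset": [0.015, 0, 0], "dr": [0, 0, 0]}, {"offset": [0.025, 0, -0.02], "dr": [0, 0, 0]}, {"offset": [0.025, 0, -0.055], "dr": [0, 0, 0]}, {"offset": [0.025, 0, -0.09], "dr": [0, 0, 0]}, {"offset": [0.025, 0, -0.12], "dr": [0, 0, 0]}, {"offset": [0.025, 0, -0.155], "dr": [0, 0, 0]}, {"offset": [0.03, -0.03, -0.18], "dr": [0, 0, 0]}, {"offset": [0.05, -0.06, -0.2], "dr": [0, 0, 0]}, {"offset": [0.07, -0.09, -0.2], "dr": [0, 0, 0]}, {"offset": [0.09, -0.12, -0.2], "dr": [0, 0, 0]}, {"offset": [0.1, -0.13, -0.2], "dr": [0, 0, 0]}, {"offset": [0.1, -0.13, -0.2], "dr": [0, 0, 0]}, {"offset": [0.1, -0.13, -0.2], "dr": [0, 0, 0]}])

```text
time_s: 19.9
position: [0.4865, 0.0513, 0.2132]
tcp_rot: [[-0.027, 1.0, -0.001], [1.0, 0.027, 0.0], [0.0, -0.001, -1.0]]
force: [-0.3, -1.1, -0.7]
opening: 0.702
grasp_force: 0.0
```

```bash
python3 - <<'E'
from h import *
c=grab("top");print(tray(c,(225,140,360,270)))
a=c["color"][150:225,260:360,::-1];b=grab("scene")["color"][150:280,160:380,::-1]
f=lambda i:cv2.resize(i,(780,int(780*i.shape[0]/i.shape[1])),interpolation=cv2.INTER_CUBIC)
A=cv2.resize(a,(390,292),interpolation=cv2.INTER_CUBIC);B=cv2.resize(b,(390,230),interpolation=cv2.INTER_CUBIC)
cv2.imwrite("pics/end2.png",np.vstack([A,B]))
E
```

```text
(array([ 625.5, -165.5,  152.9,  213.2,    1.5]), array([[ 546.3,  -60.9],
       [ 551.9, -274.1],
       [ 704.7, -270.1],
       [ 699.1,  -56.9]], dtype=float32))
```

View pics/end2.png

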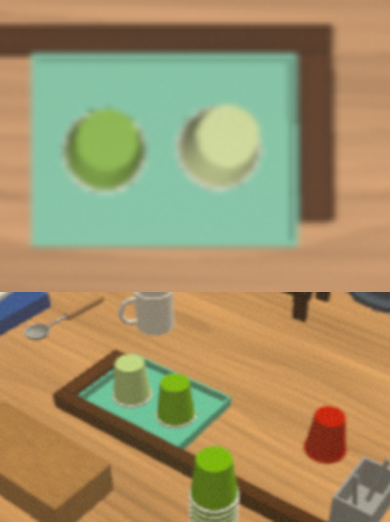

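The tray is tight in the corner: its far side lies along the rail (crop row 53) and its right end is at the block (column 300). Both cups are upright, the neighbouring objects haven't moved, and the hand is clear.

```bash
python3 -c "
from rig import ticket
print(ticket.hand_in())"
```

```text
the job is handed in; nothing more can be done
None
```

The job is handed in at about 20 s: the small mint tray sits in the corner with its long side along the rail and its end against the block, both cups are still standing, and the hand is clear.

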